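Mesh a splined drive yoke onto a gearbox shaft and lock it

TASK

Fit the yellow drive yoke onto the splined shaft of the blue gearbox: press lightly and rock it round until the teeth mesh, then slide it fully home on its seat without forcing the teeth (never more than about 60 N between them). Then let go and push the red locking fork all the way in over the yoke's foot flange, leaving the other things on the bench alone.

Things in the scene. Friction and masses are not known exactly. Their poses are not given: they have to be found in the camera images.
- yoke: Yellow steel drive yoke, about 0.6 kg, loose, standing on its foot flange (64 mm diameter, 6 mm high). Origin: centre of its underside; z up along the bore. Hub 51 mm diameter up to 36 mm; two ears above it up to 75 mm. In the through bore six steel teeth, 5 mm wide, around a clear 29 mm circle, one pointing along the yoke's +x, then every 60 degrees; grooves between reach 40 mm diameter.
- yoke_ears (a point): Where to grip the yoke: on its axis, midway between the ears, 58 mm above the underside; axes as the yoke's. The ears' flat outer faces lie 27 mm either side along the yoke's x (54 mm across); each ear is 34 mm wide along y and 10 mm thick.
- gearbox: Blue gearbox fixed to the bench, about 250 x 170 mm and 66 mm high. Origin: on the bench, straight below the vertical splined shaft. Its x points from the shaft away from the locking fork's tab.
- seat (a point): On the shaft's axis, on the flat round steel seat, 80 mm above the bench, on which the yoke's underside must finally rest; axes as the gearbox's.
- shaft_top (a point): Centre of the fixed-height shaft's top, 40 mm above the seat. Six teeth 7.5 mm wide, 36 mm diameter, reach 30 mm above the seat; above is a plain nose, 26 mm tapering to 14 mm, that centres the bore. The teeth's angle is not reported (repeats every 60 degrees); the shaft turns only above 0.35 N m. The bore rests on the tooth tops until turned within about 0.09 rad of a match.
- fork (a joint): Travel of the red locking fork, m: 0 to 0.004 at the start (open), 0.038 fully in. It slides flat along the gearbox's +x towards the shaft with about 3 N of friction and stays where it is left. Its plate lies 8.5 to 12.5 mm above the seat, and only passes over the foot flange when the yoke is home.
- fork_tab (a point): Middle of the outer face (away from the shaft) of the fork's upright red tab: 44 mm wide, 8 mm thick, from 12.5 to 44.5 mm above seat level. This point lies 28.5 mm above seat level and, fully open, 123 mm from the shaft axis on the gearbox's -x side. Push here towards the shaft.
- flange: Bystander: dark steel pipe flange with a plain hub, 68 mm diameter, 45 mm high, standing loose. Origin: centre of its underside.
- tin: Bystander: green can, 66 mm diameter, 100 mm high. Origin: centre of its underside.
- spanner: Bystander: steel spanner about 220 mm long, lying flat.
- bar: Bystander: loose steel round bar, 38 mm diameter, 60 mm high. Origin: centre of its underside.
- driver: Bystander: screwdriver with a red handle, about 220 mm long, lying flat.
Mind the look-alikes: they are no part of the job. Of the things shaped like the yoke, the yellow one is meant.

How it is judged:
On the way:
1. the yoke is down on its seat, meshed with the shaft, with the fork still open (z of yoke in the frame of seat below 0.0025 m and horizontal distance between yoke and seat below 0.004 m and angle between yoke's own z axis and vertical below 0.08 rad and value of joint fork below 0.012 m), for 0.2 s.
At the end, for the whole second after the job is handed in: The yoke is meshed on the shaft with its underside within 2.5 mm of the seat, upright within 0.08 rad, within 4 mm of the shaft axis and at rest, and the fork is pushed in by at least 33 mm of its 38 mm (z of yoke in the frame of seat between -0.003 and 0.0025 m and horizontal distance between yoke and seat below 0.004 m and angle between yoke's own z axis and vertical below 0.08 rad and value of joint fork above 0.033 m and linear speed of yoke below 0.02 m/s); the robot touches nothing.
It fails at once if the yoke is pressed against the gearbox, shaft or fork with more than 60 N (contact force between yoke and gearbox above 60 N).
It fails at once if a bystander (flange, can, spanner, round bar or screwdriver) is moved by more than 30 mm (distance of any of flange, tin, spanner, bar, driver from where it was at the start of the episode above 0.03 m).
It also fails if it takes over 72 s, if anything falls off the work surface, if the arm or the gripper's body presses on something with over 40 N, if the wrist force passes 120 N, or if a joint passes its speed limit or range.

ROBOT

A 6-joint arm with a two-finger parallel gripper is mounted at the origin on the work surface. World frame = base frame: x ahead of the robot, y to its left, z up, the work surface at z = 0. Lengths are in m, angles in rad, forces in N, time in s.
With the tool pointing down it reaches from about 0.275 to 0.975 m from the base axis. Payload 8.4 kg.
Tool frame: the origin (TCP) lies at the very end of the fingers, on their centre line; the grasp point (between the pads) lies 19 mm behind it; z points along the fingers, x is the direction in which the jaws open and shut, and the axes are right-handed (so a half turn about z gives the same grasp; the last joint's range is limited). The gripper opens to 92 mm and grips with 3 to 60 N. Pads are 20 mm wide; open, the fingers measure 128 mm over their backs; the gripper's body (75 mm by 189 mm) begins 69 mm behind the grasp point.
Start: joints at [1.329, 0.353, 1.633, -0, 1.155, -0.002], TCP at [0.148, 0.607, 0.176] pointing down, gripper open.
Joint ranges: [-2.63, 2.63], [-0.92, 2.1], [0.06, 2.66], [-1.3, 4.44], [0, 2.69], [-3.02, 3.02]. Speed limits (rad/s): [2.22, 2.22, 2.79, 3.14, 3.14, 3.14].

INTERFACE

Orientations are given as [roll, pitch, yaw] about the fixed x, y, z axes, in that order (R = Rz(yaw) Ry(pitch) Rx(roll)).
In Python, from cell import arm gives the robot as it stands. The module is installed in compiled form; this text tells all that it offers.
- The arm moves only by the tool servo_tool, never from a script. Its arguments are lists of equal length, an entry for each row: "gripper": the closure, from 0 (fully open) to 1 (shut); "dp": the shift along the world's x, y, z in units of 40 mm (1.0 is 40 mm), a list of three; "turn": the turn, a rotation vector about the world's x, y, z in units of 5 degrees (1.0 is 5 degrees), a list of three. A call has 1 to 20 rows; each row shifts and turns the commanded pose from where the row before left it; what a row does not reach is not made up. A row lasts 1/10 s, in which the tool goes at most 50 mm and 8.59 degrees, less where a joint would pass 70% of its speed; a pose out of reach is approached as far as the arm can. A call is refused whole if a number of a shift passes 1 or a number of a turn 1, either way. A call with a gripper value outside its range is refused whole. The fingers move at their own pace and stop on an object; "force" is the grip in N (left out, the last holds). Time passes only in rows, so rows that do not move let the fingers close. It gives the time, the measured TCP pose, the force and the opening at its end, in the units of the state.
- arm.state(): the state, without advancing time (a new reading comes with each control period).
- arm.grab_frame(name): name is "scene" or "top" or "wrist"; returns a dict with "pixels" (384x512x3 uint8, red, green, blue), "z_map" (384x512 float32, m along the optical axis (not along the pixel's ray), 0 where there is no reading), "K" (3x3 intrinsics, pixels), "dist_coeffs" ([k1, k2, p1, p2, k3] as OpenCV has them; the pictures are not rectified), "R" (3x3) and "t" (3): a world point X has camera coordinates R X + t. Camera axes: x right, y down, z forward; pixel columns grow to the right and rows downward; lengths in m; the calibration is good to about 2 mm. A picture is of the moment at which its call begins.
- arm.sign_off(): hands the job in, once; it reports no verdict.
Trained networks look in a picture, given as the dict that the camera call returned (one of the last four; its "shot" number tells which), for a name from the list of things; names that differ only in an ending like _2 or _b are one class to them, and where a whole thing is asked for, a point or a joint stands for the part that bears it (a point fixed in the world has none). Each returns a list of dicts, best first, with "confidence" (0 to 1); they miss things now and then, are a little off and sometimes report something else, mostly with a low value. They report only what shows in the picture. A call takes as long as a camera call. They do not tell look-alikes from the thing itself.
- arm.cut_out(target, picture): "pixels" (384x512 bool, what is visible of it) and "extent" ([left, top, right, bottom] in pixels, round what is visible of it).
- arm.landmark_of(target, picture): "location" ([column, row] in pixels: a listed point, or the origin of a listed thing).
The state is a dict: "t": time; "joint_pos": joint angles; "dq": joint speeds; "effort": joint torques, N m; "eef_pos": TCP position; "tcp_rot": TCP orientation; "ft_force": force on the tool from outside, world axes, zero at the start; "moment": the same for the moment, N m; "opening": finger opening in m.
Only numpy, scipy, OpenCV 4.12 (cv2) and the standard library are available. Lean on these libraries where they do the work, as an engineer would, in place of code of your own. Each camera call takes 0.05 s, during which the arm holds its last target. There are 200 camera calls.

## Working session

There is one attempt and no reset: what is moved stays moved. The work goes in short steps, Python scripts to look and compute and a tool call to move; the robot and the scene stay as the last step left them, time stands still between calls to the robot, and variables do not carry over. Pictures are saved under pics/ and viewed, about 8 in all and at most 12, crops included, and the job is handed in when it is done.

Besides the shell and the picture viewer there is one more tool, called in YAML: its name, and indented under it one key for each argument. servo_tool: Moves the arm, as the interface text tells. Its arguments: {"type":"object","properties":{"gripper":{"type":"array","items":{"type":"number"}},"dp":{"type":"array","items":{"type":"array","items":{"type":"number"}}},"turn":{"type":"array","items":{"type":"array","items":{"type":"number"}}},"force":{"type":"number"}},"required":["gripper","dp","turn"]}

```bash
mkdir -p pics
cat > h.py <<'E'
import numpy as np, cv2
from cell import arm
def save(f,n,crop=None,s=1):
    im=f["pixels"][:,:,::-1]
    if crop: im=im[crop[1]:crop[3],crop[0]:crop[2]]
    cv2.imwrite("pics/"+n,cv2.resize(im,None,fx=s,fy=s,interpolation=cv2.INTER_CUBIC))
def ray(f,uv):
    p=cv2.undistortPoints(np.array([[uv]],float),np.array(f["K"]),np.array(f["dist_coeffs"]))[0,0]
    R=np.array(f["R"]);t=np.array(f["t"]).ravel()
    return -R.T@t, R.T@np.array([p[0],p[1],1.])
def atz(f,uv,z):
    o,d=ray(f,uv); return o+d*(z-o[2])/d[2]
def atd(f,uv):
    o,d=ray(f,uv); u,v=int(round(uv[0])),int(round(uv[1])); return o+d*f["z_map"][v,u]
def cloud(f,mask=None):
    m=f["z_map"]>0
    if mask is not None: m&=mask
    v,u=np.nonzero(m)
    p=cv2.undistortPoints(np.stack([u,v],1)[:,None].astype(float),np.array(f["K"]),np.array(f["dist_coeffs"]))[:,0]
    z=f["z_map"][v,u][:,None]
    X=np.hstack([p*z,z])-np.array(f["t"]).ravel()
    return X@np.array(f["R"]),u,v
def tri(a,ua,b,ub):
    A=[];r=[]
    for f,u in((a,ua),(b,ub)):
        o,d=ray(f,u);d=d/np.linalg.norm(d);P=np.eye(3)-np.outer(d,d);A.append(P);r.append(P@o)
    return np.linalg.solve(A[0]+A[1],r[0]+r[1])
E
python3 - <<'E'
from h import *
np.set_printoptions(precision=3,suppress=True)
fs={}
for n in("scene","top"):
    f=fs[n]=arm.grab_frame(n)
print(arm.state())
cv2.imwrite("pics/a.png",np.vstack([fs[n]["pixels"][:,:,::-1] for n in fs])[:, :])
im=cv2.imread("pics/a.png"); 
cv2.imwrite("pics/scene1.png",im[:384]);cv2.imwrite("pics/top1.png",im[384:])
for n,f in fs.items():
    for k in["yoke","yoke_ears","gearbox","seat","shaft_top","fork_tab","flange","tin","bar","spanner","driver"]:
        for r in arm.landmark_of(k,f)[:3]:
            print(n,k,round(r["confidence"],2),np.round(r["location"],1),atd(f,r["location"]))
E
```

```text
{'t': 0.1, 'joint_pos': array([ 1.329,  0.354,  1.634,  0.   ,  1.155, -0.002]), 'dq': array([ 0.001, -0.   ,  0.   , -0.001,  0.001,  0.001]), 'effort': array([ -0.001, -59.49 , -33.493,   0.07 ,   0.018,   0.   ]), 'eef_pos': array([0.148, 0.607, 0.176]), 'tcp_rot': array([-3.142,  0.001,  1.331]), 'ft_force': array([-0.261,  0.762,  0.31 ]), 'moment': array([ 0.036, -0.034,  0.009]), 'opening': 0.09189785121911724}
scene yoke 0.88 [149.4 286.8] [ 0.538 -0.484  0.001]
scene yoke 0.71 [133.6 265.3] [ 0.476 -0.483  0.057]
scene yoke 0.68 [179.  256.3] [ 0.52  -0.361  0.004]
scene yoke_ears 0.98 [130.1 261.6] [ 0.433 -0.484  0.001]
scene yoke_ears 0.91 [145.8 327.7] [ 0.629 -0.56   0.001]
scene yoke_ears 0.84 [147.3 281.1] [ 1.002 -0.498  1.171]
scene gearbox 0.76 [296.4 191.1] [0.615 0.044 0.067]
scene seat 0.65 [297.  175.2] [0.584 0.074 0.092]
scene shaft_top 0.81 [301.1 164.5] [0.552 0.129 0.064]
scene fork_tab 0.7 [271.  149.7] [0.468 0.068 0.115]
scene flange 0.58 [222.4 214. ] [ 0.508 -0.175  0.034]
scene bar 0.6 [198.7 300.1] [ 0.674 -0.4    0.029]
scene spanner 0.76 [152.7 20
[... 205 characters left out ...]
 [ 0.595 -0.269  0.006]
top yoke_ears 0.83 [365.  222.2] [ 0.457 -0.498  0.008]
top yoke_ears 0.8 [386.8 168.9] [ 0.654 -0.578  0.024]
top yoke_ears 0.66 [361.4 195.4] [ 0.557 -0.488  0.002]
top gearbox 0.71 [209.2 186.7] [0.575 0.07  0.084]
top seat 0.6 [203.  185.9] [0.574 0.087 0.116]
top shaft_top 0.87 [204.6 182.3] [0.587 0.082 0.114]
top fork_tab 0.63 [210.9 219.2] [0.461 0.06  0.092]
top flange 0.53 [275.1 209.2] [ 0.502 -0.166  0.002]
top tin 0.92 [296.2 154.8] [ 0.689 -0.233  0.096]
top bar 0.43 [344.7 169. ] [ 0.646 -0.412  0.061]
top spanner 0.86 [319.  254.3] [ 0.339 -0.327  0.012]
top driver 0.78 [121.5 247.2] [0.356 0.394 0.021]
top driver 0.53 [210.  220.3] [0.458 0.063 0.093]
```

View pics/scene1.png

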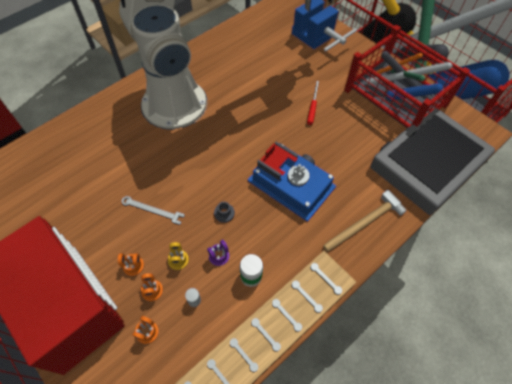

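View pics/top1.png

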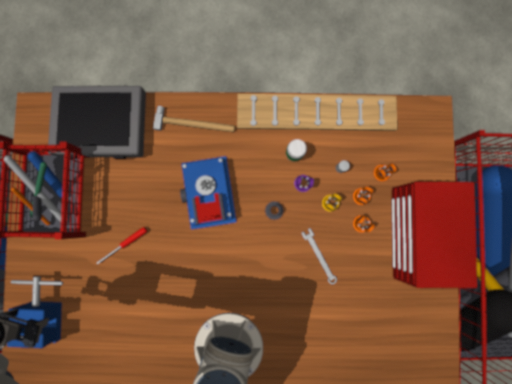

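Candidates for "yoke" in the scene view: yellow (177,257), purple (218,252), orange (130,264), (150,288), (146,330). I choose the yellow one, at (332,202) in the top view, roughly x 0.53, y -0.37. The gearbox shaft is near (0.58, 0.08). I go over the gearbox first to look with the wrist camera.

servo_tool:
  gripper: [0, 0, 0, 0, 0, 0, 0, 0, 0, 0, 0, 0, 0, 0, 0]
  dp:
    - [0.6, -0.95, 0.4]
    - [0.6, -0.95, 0.4]
    - [0.6, -0.95, 0.4]
    - [0.6, -0.95, 0.4]
    - [0.6, -0.95, 0.4]
    - [0.6, -0.95, 0.4]
    - [0.6, -0.95, 0.4]
    - [0.6, -0.95, 0.4]
    - [0.6, -0.95, 0.4]
    - [0.6, -0.95, 0.4]
    - [0.6, -0.95, 0.4]
    - [0.6, -0.95, 0.4]
    - [0.6, -0.95, 0.0]
    - [0.6, -0.95, 0.0]
    - [0, 0, 0]
  turn:
    - [0, 0, -1]
    - [0, 0, -1]
    - [0, 0, -1]
    - [0, 0, -1]
    - [0, 0, -1]
    - [0, 0, -1]
    - [0, 0, -1]
    - [0, 0, -1]
    - [0, 0, -1]
    - [0, 0, -1]
    - [0, 0, -1]
    - [0, 0, -1]
    - [0, 0, -1]
    - [0, 0, -1]
    - [0, 0, 0]

```text
t: 2.7
eef_pos: [0.4864, 0.0711, 0.3682]
tcp_rot: [3.14, -0.001, 0.102]
ft_force: [-0.4, 1.0, 0.2]
opening: 0.092
```

Run:
```python
from h import *
np.set_printoptions(precision=4,suppress=True)
f=arm.grab_frame("wrist"); np.save("g1.npy",f,allow_pickle=True)
s=arm.state();print(s["t"],s["eef_pos"],s["tcp_rot"],"cam",-np.array(f["R"]).T@np.array(f["t"]).ravel())
for k in["gearbox","seat","shaft_top","fork_tab"]:
    for r in arm.landmark_of(k,f)[:2]: print(k,r["confidence"],r["location"],atd(f,r["location"]))
save(f,"w1.png",s=1.5)
```

```text
2.75 [0.4852 0.0731 0.3682] [3.1415 0.0004 0.1051] cam [0.4783 0.138  0.5753]
gearbox 0.77 [303.3, 152.6] [0.5649 0.0968 0.0839]
seat 0.77 [309.0, 159.8] [0.57  0.089 0.115]
shaft_top 0.97 [316.9, 162.1] [0.5911 0.0827 0.0797]
fork_tab 0.66 [239.8, 166.9] [0.462  0.0678 0.1234]
```

View pics/w1.png

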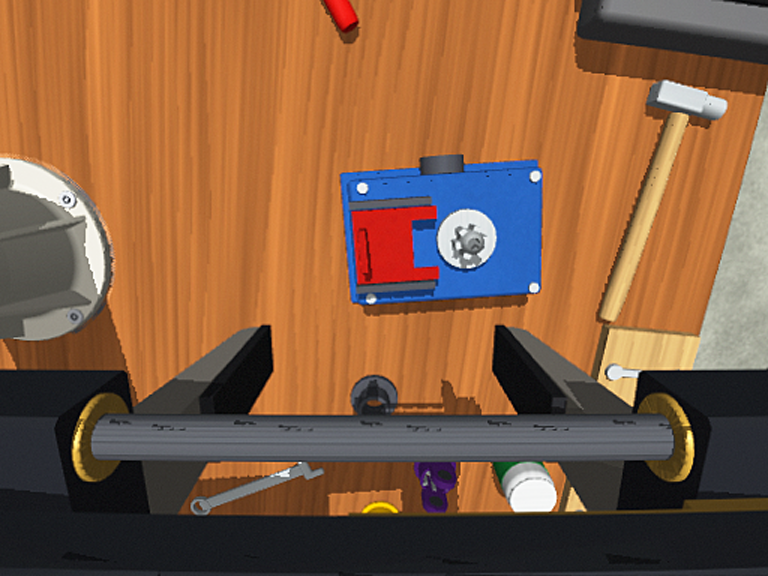

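The picture shows the gearbox with its shaft near pixel (472,240) of the enlarged view, the red tab near (362,252), and the fork open. I take a closer look for the shaft pose and the tooth angle.

Run:
```python
from h import *
np.set_printoptions(precision=4,suppress=True)
f=np.load("g1.npy",allow_pickle=True).item()
print(f["K"],f["R"])
C=-f["R"].T@f["t"]
d=ray(f,(256,150))[1]; print("axis ray",d)
# want camera height s.t. TCP z=.18
zc=C[2]-(.3682-.18); 
p=np.array([.577,.085,.12])+d*(zc-.12)/d[2]
print("TCP target",p-C+arm.state()["eef_pos"])
f2=f
X,u,v=cloud(f)
m=(abs(X[:,0]-.577)<.06)&(abs(X[:,1]-.085)<.06)
print(np.histogram(X[m,2],bins=np.arange(.05,.13,.005)))
```

```text
[[290.7267   0.     254.8215]
 [  0.     290.7267 193.2379]
 [  0.       0.       1.    ]] [[ 0.9948  0.1015  0.0005]
 [ 0.0985 -0.9663  0.2377]
 [ 0.0246 -0.2364 -0.9713]]
axis ray [ 0.014  -0.0922 -1.0067]
TCP target [0.5789 0.0476 0.1802]
(array([   0,    0, 1467, 1408,   13,  782,  125,   57,  395,   93,   22,
        114,   81,   55,    0]), array([0.05 , 0.055, 0.06 , 0.065, 0.07 , 0.075, 0.08 , 0.085, 0.09 ,
       0.095, 0.1  , 0.105, 0.11 , 0.115, 0.12 , 0.125]))
```

servo_tool:
  gripper: [0, 0, 0, 0, 0, 0]
  dp:
    - [0.47, -0.13, -0.85]
    - [0.47, -0.13, -0.85]
    - [0.47, -0.13, -0.85]
    - [0.47, -0.13, -0.85]
    - [0.47, -0.13, -0.85]
    - [0, 0, 0]
  turn:
    - [0, 0, 0]
    - [0, 0, 0]
    - [0, 0, 0]
    - [0, 0, 0]
    - [0, 0, 0]
    - [0, 0, 0]

```text
t: 3.55
eef_pos: [0.5767, 0.0499, 0.1939]
tcp_rot: [-3.141, 0.007, 0.111]
ft_force: [0.0, 0.2, -0.1]
opening: 0.0916
```

Run:
```python
from h import *
np.set_printoptions(precision=4,suppress=True)
from scipy.optimize import least_squares
f=arm.grab_frame("wrist"); np.save("g2.npy",f,allow_pickle=True)
a=np.load("g1.npy",allow_pickle=True).item()
s=arm.state();print(s["t"],s["eef_pos"],s["tcp_rot"])
L={k:(arm.landmark_of(k,f)or[None])[0] for k in["seat","shaft_top","fork_tab"]}
for k,r in L.items():
    if r: print(k,r["confidence"],np.round(r["location"]),atd(f,r["location"]))
L0={"seat":(309,159.8),"shaft_top":(316.9,162.1),"fork_tab":(239.8,166.9)}
for k in L0:
    if L[k]: print("tri",k,tri(a,L0[k],f,L[k]["location"]))
X,u,v=cloud(f)
m=(abs(X[:,0]-.577)<.045)&(abs(X[:,1]-.085)<.045)
hs=f["pixels"][v,u].astype(int); grey=(hs.max(1)-hs.min(1))<40
print(np.histogram(X[m&grey,2],bins=np.arange(.06,.13,.003)))
save(f,"w2.png",s=1.5)
```

```text
3.6 [0.5769 0.0502 0.1965] [-3.1413  0.0046  0.1109]
seat 0.61 [263. 152.] [0.58   0.0855 0.0781]
shaft_top 0.92 [266. 154.] [0.5836 0.085  0.0805]
fork_tab 0.83 [144. 160.] [0.4658 0.0703 0.1239]
tri seat [0.5805 0.0837 0.0622]
tri shaft_top [0.5817 0.0882 0.121 ]
tri fork_tab [0.4616 0.0673 0.1128]
(array([   0,   13,    0,    0,    2,  231, 1987,   20,   15,    9,   10,
         16,    9,    9,    8,   23,  284,  126,  112,   64,    1,    0,
          0]), array([0.06 , 0.063, 0.066, 0.069, 0.072, 0.075, 0.078, 0.081, 0.084,
       0.087, 0.09 , 0.093, 0.096, 0.099, 0.102, 0.105, 0.108, 0.111,
       0.114, 0.117, 0.12 , 0.123, 0.126, 0.129]))
```

View pics/w2.png

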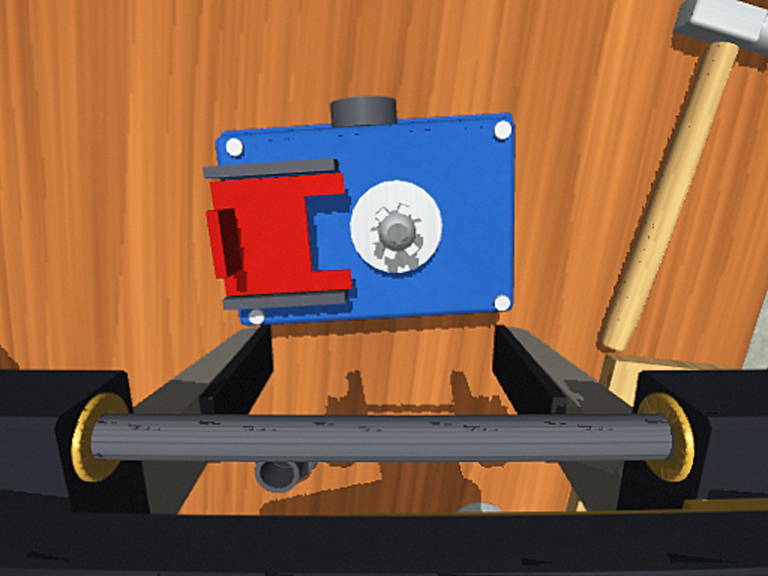

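The shaft is near (395,230) in the enlarged view with its teeth visible, the seat disc is round it, and the fork tab is near (215,243). Depths agree with the stated heights: seat about 0.079 m, tooth tops about 0.11 m. Now I fit the centres and the angle.

```bash
cat > gfit.py <<'E'
from h import *
np.set_printoptions(precision=4,suppress=True)
f=np.load("g2.npy",allow_pickle=True).item()
X,u,v=cloud(f); px=f["pixels"][v,u].astype(int); grey=(px.max(1)-px.min(1))<50
m=np.hypot(X[:,0]-.581,X[:,1]-.087)<.045
s=X[m&(X[:,2]>.076)&(X[:,2]<.083)&grey][:,:2].astype(np.float32)
h=cv2.convexHull(s); (c,r)=cv2.minEnclosingCircle(s); print("seat enc",c,r)
h=h[:,0]; A=np.c_[2*h,np.ones(len(h))]; q=np.linalg.lstsq(A,(h**2).sum(1),rcond=None)[0]; print("seat fit",q[:2],np.sqrt(q[2]+q[:2]@q[:2]))
c=q[:2]
nose=X[m&(X[:,2]>.1165)]; print("nose",len(nose),nose.mean(0))
t=X[m&(X[:,2]>.105)&(X[:,2]<.113)]; d=t[:,:2]-c; rr=np.hypot(*d.T); print("teeth n",len(t),"mean",t.mean(0),"r",np.percentile(rr,[5,50,95]))
for c2 in (c,nose.mean(0)[:2],t[:,:2].mean(0)):
    d=t[:,:2]-c2; rr=np.hypot(*d.T); k=(rr>.0142)&(rr<.0185); th=np.arctan2(d[k,1],d[k,0])
    e=np.exp(6j*th); print("tooth ang deg mod60",np.degrees(np.angle(e.mean()))/6,abs(e.mean()),k.sum())
# box
blue=(px[:,2]>px[:,0]+50)&(X[:,2]>.060)&(X[:,2]<.072)&(abs(X[:,0]-.58)<.2)
b=cv2.minAreaRect(X[blue][:,:2].astype(np.float32)); print("box",b)
red=(px[:,0]>px[:,2]+80)&(px[:,0]>2*px[:,1])&(X[:,2]>.085)&(np.hypot(X[:,0]-.5,X[:,1]-.07)<.1)
R=X[red]; tp=R[R[:,2]>.121]; print("tab top",len(tp),cv2.minAreaRect(tp[:,:2].astype(np.float32)),tp.mean(0))
pl=R[(R[:,2]>.088)&(R[:,2]<.096)]; print("plate",cv2.minAreaRect(pl[:,:2].astype(np.float32)))
E
python3 gfit.py
```

```text
seat enc (0.580137312412262, 0.08662370592355728) 0.03395184874534607
seat fit [0.5802 0.0866] 0.0335413260846733
nose 28778 [0.5854 0.076  0.3455]
teeth n 402 mean [0.5796 0.0874 0.1098] r [0.0109 0.0139 0.0178]
tooth ang deg mod60 17.77581823935903 0.6722498219339881 188
tooth ang deg mod60 -4.474919577448979 0.3537809854138023 53
tooth ang deg mod60 17.377288975321136 0.6524244317793788 185
box ((0.5608665943145752, 0.0840936079621315), (0.22289882600307465, 0.14894439280033112), 9.839408874511719)
tab top 367 ((0.465402752161026, 0.06706292182207108), (0.008607578463852406, 0.04401412233710289), 11.087363243103027) [0.4655 0.0675 0.1234]
plate ((0.49980494379997253, 0.07280062884092331), (0.09315508604049683, 0.08237018436193466), 9.673030853271484)
```

servo_tool:
  gripper: [0, 0, 0, 0, 0, 0, 0, 0, 0, 0, 0, 0]
  dp:
    - [0, 0, 0.9]
    - [0, -0.5, 0.9]
    - [-0.1, -0.95, 0.7]
    - [-0.1, -0.95, 0]
    - [-0.1, -0.95, 0]
    - [-0.1, -0.95, 0]
    - [-0.1, -0.95, 0]
    - [-0.1, -0.95, 0]
    - [-0.1, -0.95, 0]
    - [-0.1, -0.95, 0]
    - [-0.1, -0.95, 0]
    - [0, 0, 0]
  turn:
    - [0, 0, 0]
    - [0, 0, 0]
    - [0, 0, 0]
    - [0, 0, 0]
    - [0, 0, 0]
    - [0, 0, 0]
    - [0, 0, 0]
    - [0, 0, 0]
    - [0, 0, 0]
    - [0, 0, 0]
    - [0, 0, 0]
    - [0, 0, 0]

```text
t: 4.95
eef_pos: [0.5419, -0.3164, 0.3006]
tcp_rot: [3.138, -0.002, 0.107]
ft_force: [1.3, -0.1, -0.3]
opening: 0.092
```

Run:
```python
from h import *
np.set_printoptions(precision=4,suppress=True)
f=arm.grab_frame("wrist"); np.save("y1.npy",f,allow_pickle=True)
s=arm.state();print(s["t"],s["eef_pos"],s["tcp_rot"])
for k in["yoke","yoke_ears"]:
    for r in arm.landmark_of(k,f)[:4]:
        u,v=map(int,r["location"]); print(k,r["confidence"],np.round(r["location"]),atd(f,r["location"]),atz(f,r["location"],.058 if "ears" in k else 0))
X,u,v=cloud(f); px=f["pixels"][v,u].astype(int)
y=(px[:,0]>120)&(px[:,1]>.65*px[:,0])&(px[:,2]<.45*px[:,1])
print(y.sum(),np.c_[u,v][y].mean(0))
save(f,"w3.png",s=1.5)
```

```text
5.0 [ 0.5422 -0.3142  0.3004] [ 3.14   -0.0021  0.107 ]
yoke 0.92 [237. 190.] [ 0.5152 -0.3714 -0.0025] [ 0.5153 -0.3708  0.    ]
yoke 0.74 [291. 134.] [ 0.5978 -0.2626 -0.0014] [ 0.5976 -0.2625  0.    ]
yoke 0.65 [252. 249.] [ 0.5523 -0.4654  0.0352] [ 0.5537 -0.4815  0.    ]
yoke 0.59 [197. 242.] [ 0.4586 -0.4549  0.0537] [ 0.4498 -0.4793  0.    ]
yoke_ears 0.97 [296. 141.] [ 0.6078 -0.2739 -0.0006] [ 0.5991 -0.2711  0.058 ]
yoke_ears 0.96 [193. 259.] [ 0.4477 -0.5017  0.023 ] [ 0.4539 -0.4834  0.058 ]
yoke_ears 0.92 [296. 309.] [ 0.6466 -0.5797  0.033 ] [ 0.6406 -0.5622  0.058 ]
yoke_ears 0.73 [253. 265.] [ 0.5577 -0.5025  0.0223] [ 0.5559 -0.4839  0.058 ]
1319 [253.4792 229.9689]
```

View pics/w3.png

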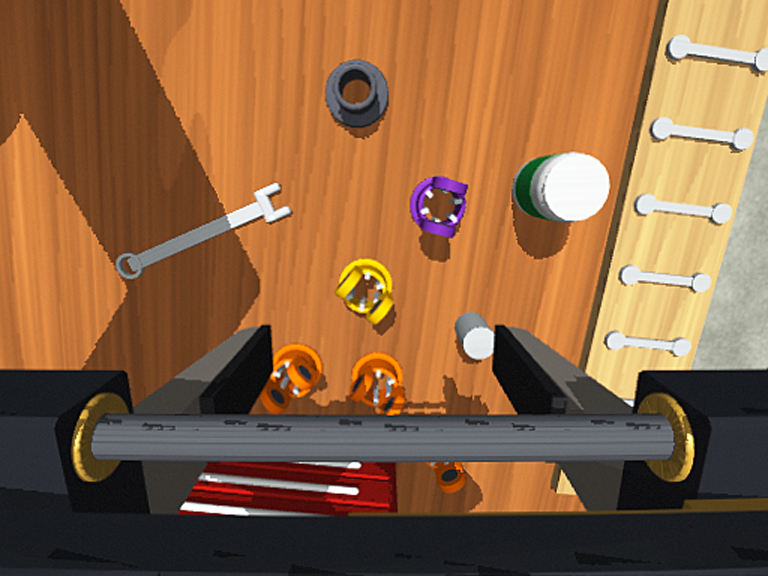

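The yellow yoke is at (365,290) in the enlarged view, with ears at (350,290) and (378,308). Its neighbours stand at least 10 cm away. I fit its ears from a closer view.

```bash
cat > yfit.py <<'E'
from h import *
import sys
np.set_printoptions(precision=4,suppress=True)
def yfit(f,c0=(.517,-.371)):
    X,u,v=cloud(f); px=f["pixels"][v,u].astype(int)
    y=(px[:,0]>90)&(px[:,1]>.6*px[:,0])&(px[:,2]<.45*px[:,1])&(np.hypot(X[:,0]-c0[0],X[:,1]-c0[1])<.06)
    P=X[y]; e=P[P[:,2]>.0715][:,:2]; print("n",y.sum(),"ear top",len(e),"z max",np.percentile(P[:,2],99))
    _,lab,cc=cv2.kmeans(e.astype(np.float32),2,None,(3,100,1e-6),5,cv2.KMEANS_PP_CENTERS)
    for i in 0,1: print(cv2.minAreaRect(e[lab[:,0]==i].astype(np.float32)),(lab==i).sum())
    d=cc[1]-cc[0]; print("mid",cc.mean(0),"sep",np.linalg.norm(d),"ang",np.degrees(np.arctan2(d[1],d[0])))
    g=P[(P[:,2]<.008)&(P[:,2]>.003)][:,:2].astype(np.float32)
    if len(g)>5: print("foot",cv2.minEnclosingCircle(g),len(g))
if __name__=="__main__":
    f=np.load("y1.npy",allow_pickle=True).item(); yfit(f)
    C=-f["R"].T@f["t"]; d=ray(f,(256,150))[1]
    print("cam rel tcp",C-arm.state()["eef_pos"],d)
E
python3 yfit.py
```

```text
n 868 ear top 137 z max 0.07506618921701227
((0.5076746344566345, -0.35635116696357727), (0.01979338936507702, 0.009777108207345009), 56.844688415527344) 70
((0.544033944606781, -0.38098451495170593), (0.01970413513481617, 0.010106250643730164), 54.86928939819336) 67
mid [ 0.5258 -0.3686] sep 0.043809548 ang -34.587788
foot ((0.5251801609992981, -0.3681472837924957), 0.031706150621175766) 195
cam rel tcp [-0.0095  0.0629  0.2077] [ 0.0161 -0.0935 -1.0066]
```

servo_tool:
  gripper: [0, 0, 0, 0, 0, 0, 0, 0, 0, 0, 0]
  dp:
    - [-0.046, -0.15, -0.53]
    - [-0.046, -0.15, -0.53]
    - [-0.046, -0.15, -0.53]
    - [-0.046, -0.15, -0.53]
    - [-0.046, -0.15, -0.53]
    - [-0.046, -0.15, -0.53]
    - [-0.046, -0.15, -0.53]
    - [-0.046, -0.15, -0.53]
    - [-0.046, -0.15, -0.53]
    - [0, 0, 0]
    - [0, 0, 0]
  turn:
    - [0, 0, -0.9]
    - [0, 0, -0.9]
    - [0, 0, -0.9]
    - [0, 0, -0.9]
    - [0, 0, -0.9]
    - [0, 0, -0.9]
    - [0, 0, -0.9]
    - [0, 0, -0.9]
    - [0, 0, -0.9]
    - [0, 0, 0]
    - [0, 0, 0]

```text
t: 6.2
eef_pos: [0.5265, -0.3657, 0.1085]
tcp_rot: [-3.141, -0.0, -0.594]
ft_force: [-0.3, -0.5, -0.6]
opening: 0.0917
```

Run:
```python
from yfit import *
f=arm.grab_frame("wrist"); s=arm.state();print(s["t"],s["eef_pos"],s["tcp_rot"])
yfit(f,(.5255,-.3684)); save(f,"w4.png")
```

```text
6.25 [ 0.5269 -0.3662  0.1091] [-3.1413 -0.0015 -0.5944]
n 3549 ear top 1815 z max 0.2606424218220212
((0.5608800053596497, -0.37410837411880493), (0.036660004407167435, 0.047263238579034805), 83.30236053466797) 1367
((0.5081403851509094, -0.3446081280708313), (0.033092234283685684, 0.056387729942798615), 44.01253890991211) 448
mid [ 0.5382 -0.3561] sep 0.072445035 ang 152.94695
foot ((0.5311928987503052, -0.36106547713279724), 0.029171055182814598) 395
```

View pics/w4.png

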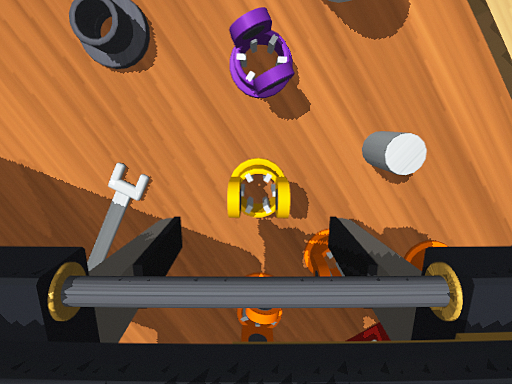

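The yellow yoke sits squarely between the open fingers, with its ears at about (234,197) and (284,197). I redo the ear fit without the gripper points.

```bash
sed -i 's/P=X\[y\];/P=X[y]; P=P[P[:,2]<.08];/' yfit.py
python3 - <<'E'
from yfit import *
f=arm.grab_frame("wrist"); s=arm.state();print(s["t"],s["eef_pos"],s["tcp_rot"])
yfit(f,(.5255,-.3684))
E
```

```text
6.3 [ 0.527  -0.3665  0.1094] [-3.1415 -0.0022 -0.5949]
n 3548 ear top 436 z max 0.07464330302541626
((0.5444769859313965, -0.3803175687789917), (0.019182667136192322, 0.009801908396184444), 57.43974304199219) 227
((0.5076435804367065, -0.35585787892341614), (0.020087163895368576, 0.009629984386265278), 55.796974182128906) 209
mid [ 0.5263 -0.3679] sep 0.044094946 ang 145.7501
foot ((0.5308351516723633, -0.36112290620803833), 0.02916841208934784) 400
```

servo_tool:
  gripper: [0, 0, 0, 0, 0, 1, 1, 1, 1, 1, 1, 1, 1]
  dp:
    - [-0.02, -0.04, -0.5]
    - [0, 0, -0.5]
    - [0, 0, -0.4]
    - [0, 0, -0.3]
    - [0, 0, 0]
    - [0, 0, 0]
    - [0, 0, 0]
    - [0, 0, 0]
    - [0, 0, 0]
    - [0, 0, 0]
    - [0, 0, 0]
    - [0, 0, 0]
    - [0, 0, 0]
  turn:
    - [0, 0, 0]
    - [0, 0, 0]
    - [0, 0, 0]
    - [0, 0, 0]
    - [0, 0, 0]
    - [0, 0, 0]
    - [0, 0, 0]
    - [0, 0, 0]
    - [0, 0, 0]
    - [0, 0, 0]
    - [0, 0, 0]
    - [0, 0, 0]
    - [0, 0, 0]
  force: 35

```text
t: 7.6
eef_pos: [0.5251, -0.3685, 0.0396]
tcp_rot: [3.142, 0.0, -0.598]
ft_force: [0.2, 1.4, 0.2]
opening: 0.0302
```

Run:
```python
from yfit import *
f=arm.grab_frame("wrist"); s=arm.state();print(s["t"],s["eef_pos"],s["tcp_rot"],s["opening"],s["ft_force"],s["moment"])
save(f,"w5.png")
```

```text
7.65 [ 0.5251 -0.3685  0.0396] [-3.1416  0.0001 -0.5976] 0.026044438715477153 [0.2948 0.2222 0.0338] [-0.0162  0.133   0.03  ]
```

View pics/w5.png

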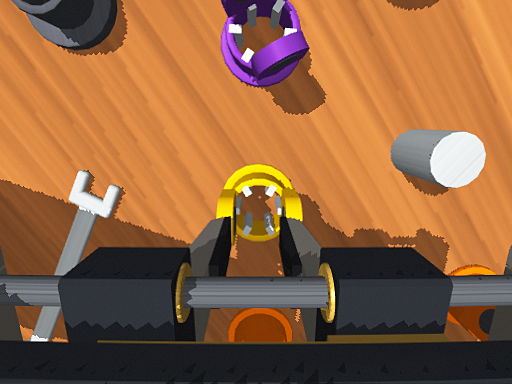

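Run:
```python
from yfit import *
f=arm.grab_frame("wrist"); s=arm.state();print(s["t"],s["eef_pos"],s["opening"])
for z in (0.0396,.0586,.12,.2):
    p=np.array([*s["eef_pos"][:2],z]); print(z,cv2.projectPoints(p[None],cv2.Rodrigues(np.array(f["R"]))[0],np.array(f["t"]),np.array(f["K"]),np.array(f["dist_coeffs"]))[0].ravel())
yfit(f,(.5255,-.3684))
for uv in [(225,240),(222,225),(287,235),(290,250),(227,205),(292,205)]: print(uv,atd(f,uv),f["pixels"][uv[1],uv[0]])
print("cam",-f["R"].T@f["t"])
print(f["R"]@[[np.cos(.5976)],[-np.sin(.5976)],[0]], np.asarray(f["R"])[2])
```

```text
7.7 [ 0.5251 -0.3684  0.0396] 0.022155481967777436
0.0396 [257.0372 213.602 ]
0.0586 [257.245 222.065]
0.12 [258.2912 264.7195]
0.2 [262.5741 440.3585]
n 4776 ear top 133 z max 0.0729810262309519
((0.5462533831596375, -0.3725110590457916), (0.007401726674288511, 0.017360545694828033), 43.85150146484375) 87
((0.512362003326416, -0.3489406704902649), (0.00424294825643301, 0.009386084973812103), 50.14313888549805) 46
mid [ 0.5304 -0.3617] sep 0.04550226 ang 144.25725
foot ((0.531186580657959, -0.36111751198768616), 0.029306435957551003) 672
(225, 240) [ 0.5174 -0.3509  0.1141] [18 18 21]
(222, 225) [ 0.5136 -0.3492  0.0906] [99 96 88]
(287, 235) [ 0.543  -0.3684  0.1074] [12 13 16]
(290, 250) [ 0.5425 -0.3682  0.1252] [23 23 23]
(227, 205) [ 0.5169 -0.3456  0.0662] [250 221   0]
(292, 205) [ 0.5517 -0.3687  0.0679] [249 218   0]
cam [ 0.5608 -0.313   0.2468]
[[ 1.    ]
 [-0.0003]
 [ 0.    ]] [-0.1328 -0.1952 -0.9717]
```

Run:
```python
from yfit import *
f=arm.grab_frame("wrist"); s=arm.state();print(s["t"],s["opening"])
R=np.array([[.826,-.563],[.563,.826]])
for c in (215,222,230,238):
  for v in range(196,262,6):
    p=atd(f,(c,v)); q=R@(p[:2]-s["eef_pos"][:2]); print(c,v,"along %.1f perp %.1f z %.1f"%(q[0]*1e3,q[1]*1e3,p[2]*1e3),f["pixels"][v,c])
save(f,"w6.png",crop=(180,140,340,260),s=4)
```

```text
7.75 0.01785053429096288
215 196 along -36.7 perp 3.2 z -1.4 [226 143  71]
215 202 along -36.9 perp -2.3 z -1.6 [227 143  75]
215 208 along -37.0 perp -7.7 z -1.1 [222 132  69]
215 214 along -37.1 perp -13.2 z -0.8 [211 124  70]
215 220 along -37.5 perp -19.2 z -1.9 [196 112  64]
215 226 along -24.1 perp 9.3 z 91.8 [99 96 90]
215 232 along -22.8 perp 9.6 z 101.8 [102  97  89]
215 238 along -21.6 perp 9.9 z 110.8 [101  96  91]
215 244 along -20.4 perp 10.4 z 119.4 [73 71 67]
215 250 along -19.6 perp 10.3 z 125.8 [73 70 65]
215 256 along -18.6 perp 11.0 z 133.3 [72 70 66]
222 196 along -23.9 perp 17.6 z 55.6 [180 133   1]
222 202 along -23.0 perp 15.8 z 64.4 [244 203   0]
222 208 along -22.7 perp 12.8 z 67.9 [252 230   0]
222 214 along -22.5 perp 9.6 z 70.7 [254 240   0]
222 220 along -21.3 perp 9.3 z 81.5 [91 89 93]
222 226 along -20.0 perp 9.8 z 93.3 [101  96  91]
222 232 along -18.9 perp 10.0 z 102.9 [101  99  91]
222 238 along -18.1 perp 9.9 z 110.8 [71 68 65]
222 244 along -17.3 perp 9.6 z 117.5 [80 77 71]
222 250 along -16.5 perp 9.8 z 124.8 [40 39 37]
222 256 along -15.8 perp 10
[... 428 characters left out ...]
long -13.4 perp 10.0 z 118.5 [17 18 20]
230 250 along -12.9 perp 10.1 z 125.2 [19 18 20]
230 256 along -12.9 perp 7.5 z 126.0 [11 13 13]
238 196 along -16.3 perp 3.7 z 0.5 [112  85  71]
238 202 along -15.4 perp 3.0 z 17.9 [100 104 107]
238 208 along -14.4 perp 3.1 z 35.2 [141 148 151]
238 214 along -14.5 perp -2.0 z 34.1 [142 137 117]
238 220 along -15.3 perp -11.0 z 22.0 [114  83   5]
238 226 along -14.8 perp -12.5 z 32.0 [133  96   4]
238 232 along -14.7 perp -16.7 z 34.2 [187 140   0]
238 238 along -17.0 perp -36.3 z -1.2 [121  72  38]
238 244 along -17.0 perp -41.8 z -0.4 [117  69  36]
238 250 along -17.1 perp -47.6 z -0.1 [129  76  39]
238 256 along -17.2 perp -53.9 z -0.7 [127  77  39]
```

View pics/w6.png

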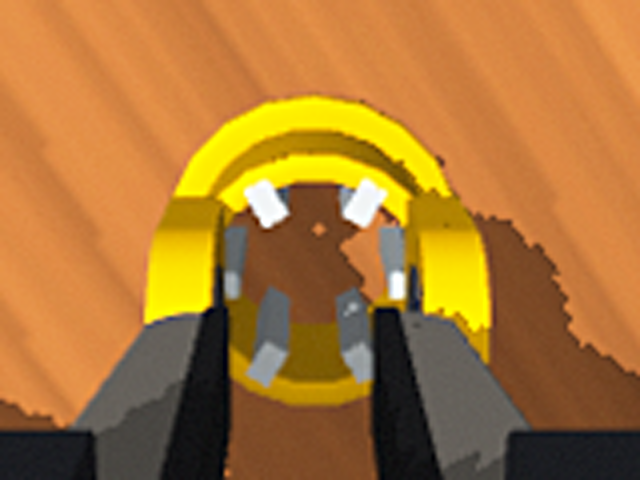

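The picture shows the fingers closing above the ear tops: the finger ends are visible at about z 77 mm, while the state says the TCP is at 40 mm. They have not touched the yoke. I open, then measure where the fingertips really end.

servo_tool:
  gripper: [0, 0, 0, 0, 0, 0, 0, 0, 0, 0]
  dp:
    - [0, 0, 0.5]
    - [0, 0, 0.5]
    - [0, 0, 0]
    - [0, 0, 0]
    - [0, 0, 0]
    - [0, 0, 0]
    - [0, 0, 0]
    - [0, 0, 0]
    - [0, 0, 0]
    - [0, 0, 0]
  turn:
    - [0, 0, 0]
    - [0, 0, 0]
    - [0, 0, 0]
    - [0, 0, 0]
    - [0, 0, 0]
    - [0, 0, 0]
    - [0, 0, 0]
    - [0, 0, 0]
    - [0, 0, 0]
    - [0, 0, 0]

```text
t: 8.75
eef_pos: [0.5251, -0.3685, 0.0795]
tcp_rot: [3.142, 0.0, -0.598]
ft_force: [0.4, -0.5, -0.2]
opening: 0.092
```

Run:
```python
from yfit import *
f=arm.grab_frame("wrist"); s=arm.state();print(s["t"],s["eef_pos"],s["tcp_rot"],s["opening"])
a=s["tcp_rot"][2]; R=np.array([[np.cos(a),np.sin(a)],[-np.sin(a),np.cos(a)]])
X,u,v=cloud(f); q=(X[:,:2]-s["eef_pos"][:2])@R.T*1e3; z=(X[:,2]-s["eef_pos"][2])*1e3
px=f["pixels"][v,u].astype(int); grey=(px.max(1)-px.min(1))<30
for sg in(-1,1):
    k=grey&(sg*q[:,0]>38)&(sg*q[:,0]<70)&(abs(q[:,1])<16)&(z>-60)&(z<100)
    for lo in range(-10,100,10):
        kk=k&(z>=lo)&(z<lo+10)
        if kk.sum()>3: print(sg,lo,kk.sum(),"along",np.percentile(q[kk,0],[2,98]).round(1),"perp",np.percentile(q[kk,1],[2,98]).round(1),"rows",v[kk].min(),v[kk].max())
    print("min z rel tcp",np.percentile(z[k],[0,1,2,5]))
yfit(f,(.5262,-.368))
```

```text
8.8 [ 0.5251 -0.3685  0.0795] [-3.1416  0.     -0.5976] 0.09154736507721034
-1 30 44 along [-55.9 -47.2] perp [-8.4 10.1] rows 217 247
-1 40 232 along [-58.9 -47. ] perp [-8.6 10.2] rows 218 254
-1 50 304 along [-60. -47.] perp [-8.2 10.1] rows 223 261
-1 60 380 along [-60.5 -47. ] perp [-8.7 10.3] rows 230 270
-1 70 457 along [-61.4 -47.1] perp [-8.  10.8] rows 236 275
-1 80 521 along [-62.1 -47.1] perp [-3.  11.2] rows 243 275
-1 90 618 along [-63.3 -47.2] perp [ 2.2 11.5] rows 252 309
min z rel tcp [36.0169 39.2946 40.3    44.0085]
1 30 47 along [43.9 52.9] perp [-9.2 10.1] rows 217 247
1 40 249 along [43.8 55.6] perp [-9.2 10.2] rows 218 254
1 50 307 along [43.8 56.4] perp [-8.9 10.2] rows 224 262
1 60 386 along [43.9 57.6] perp [-9.2 10.2] rows 230 271
1 70 445 along [43.9 57.7] perp [-7.9 10.8] rows 236 275
1 80 508 along [43.9 59. ] perp [-3.3 11.2] rows 243 275
1 90 614 along [44.  59.9] perp [ 1.7 11.4] rows 251 309
min z rel tcp [36.2197 39.1746 40.2557 43.4186]
n 4218 ear top 557 z max 0.07464827091612747
((0.5444574952125549, -0.38024666905403137), (0.019328618422150612, 0.010040282271802425), 56.42637634277344) 284
((0.5076441764831543, -0.35575103759765625), (0.02015082538127899, 0.009919102303683758), 57.340599060058594) 273
mid [ 0.5263 -0.3679] sep 0.044079673 ang 145.62708
foot ((0.5308246612548828, -0.36105018854141235), 0.029066916555166245) 484
```

The fingertips end about 37 mm above the reported TCP. The camera's table height is right, about -1 mm, and the ears were not touched at a reported TCP of 40 mm. So I take the real tips as reported z + 37 mm and go lower. The body is then about 95 mm up, above the 75 mm ears.

servo_tool:
  gripper: [0, 0, 0, 0, 0, 0, 0, 0, 1, 1, 1, 1, 1, 1, 1, 1]
  dp:
    - [0.05, -0.025, -0.3]
    - [0, 0, -0.3]
    - [0, 0, -0.3]
    - [0, 0, -0.3]
    - [0, 0, -0.3]
    - [0, 0, -0.3]
    - [0, 0, 0]
    - [0, 0, 0]
    - [0, 0, 0]
    - [0, 0, 0]
    - [0, 0, 0]
    - [0, 0, 0]
    - [0, 0, 0]
    - [0, 0, 0]
    - [0, 0, 0]
    - [0, 0, 0]
  turn:
    - [0, 0, 0]
    - [0, 0, 0]
    - [0, 0, 0]
    - [0, 0, 0]
    - [0, 0, 0]
    - [0, 0, 0]
    - [0, 0, 0]
    - [0, 0, 0]
    - [0, 0, 0]
    - [0, 0, 0]
    - [0, 0, 0]
    - [0, 0, 0]
    - [0, 0, 0]
    - [0, 0, 0]
    - [0, 0, 0]
    - [0, 0, 0]
  force: 35

```text
t: 10.4
eef_pos: [0.5273, -0.3696, 0.0078]
tcp_rot: [3.142, -0.0, -0.598]
ft_force: [0.0, 0.6, 2.9]
opening: 0.0538
```

Opening 53.8 mm matches the 54 mm across the ears, so the grasp is good. I lift, then carry the yoke over the shaft.

servo_tool:
  gripper: [1, 1, 1, 1, 1, 1, 1, 1, 1, 1, 1, 1, 1, 1, 1, 1, 1, 1, 1]
  dp:
    - [0, 0, 0.4]
    - [0, 0, 0.9]
    - [0, 0, 0.9]
    - [0, 0, 0.9]
    - [0, 0, 0.9]
    - [0.112, 0.947, 0]
    - [0.112, 0.947, 0]
    - [0.112, 0.947, 0]
    - [0.112, 0.947, 0]
    - [0.112, 0.947, 0]
    - [0.112, 0.947, 0]
    - [0.112, 0.947, 0]
    - [0.112, 0.947, 0]
    - [0.112, 0.947, 0]
    - [0.112, 0.947, 0]
    - [0.112, 0.947, 0]
    - [0.112, 0.947, 0]
    - [0, 0, 0]
    - [0, 0, 0]
  turn:
    - [0, 0, 0]
    - [0, 0, 0]
    - [0, 0, 0]
    - [0, 0, 0]
    - [0, 0, 0]
    - [0, 0, -0.14]
    - [0, 0, -0.14]
    - [0, 0, -0.14]
    - [0, 0, -0.14]
    - [0, 0, -0.14]
    - [0, 0, -0.14]
    - [0, 0, -0.14]
    - [0, 0, -0.14]
    - [0, 0, -0.14]
    - [0, 0, -0.14]
    - [0, 0, -0.14]
    - [0, 0, -0.14]
    - [0, 0, 0]
    - [0, 0, 0]

```text
t: 12.3
eef_pos: [0.5801, 0.0856, 0.1676]
tcp_rot: [3.14, 0.0, -0.742]
ft_force: [1.0, 0.3, -4.6]
opening: 0.0538
```

Run:
```python
from yfit import *
f=arm.grab_frame("wrist"); s=arm.state();print(s["t"],s["eef_pos"],s["tcp_rot"],s["ft_force"],s["moment"],s["opening"])
X,u,v=cloud(f); px=f["pixels"][v,u].astype(int)
y=(px[:,0]>90)&(px[:,1]>.6*px[:,0])&(px[:,2]<.45*px[:,1])
P=X[y]; print(y.sum(),np.percentile(P[:,2],[1,5,50,95,99]))
g=P[(P[:,2]<np.percentile(P[:,2],1)+.007)][:,:2].astype(np.float32); print("foot",cv2.minEnclosingCircle(g))
h=cv2.convexHull(g)[:,0]; 
save(f,"w7.png",s=1.5)
```

```text
12.35 [0.5801 0.0847 0.1676] [ 3.1405  0.0003 -0.7433] [-0.8914 -0.9135 -5.2708] [-0.0306  0.1578 -0.023 ] 0.05390133030191874
7429 [-0.0006  0.164   0.2266  0.3188  0.3196]
foot ((0.5312775373458862, 0.029819345101714134), 0.3549965023994446)
```

View pics/w7.png

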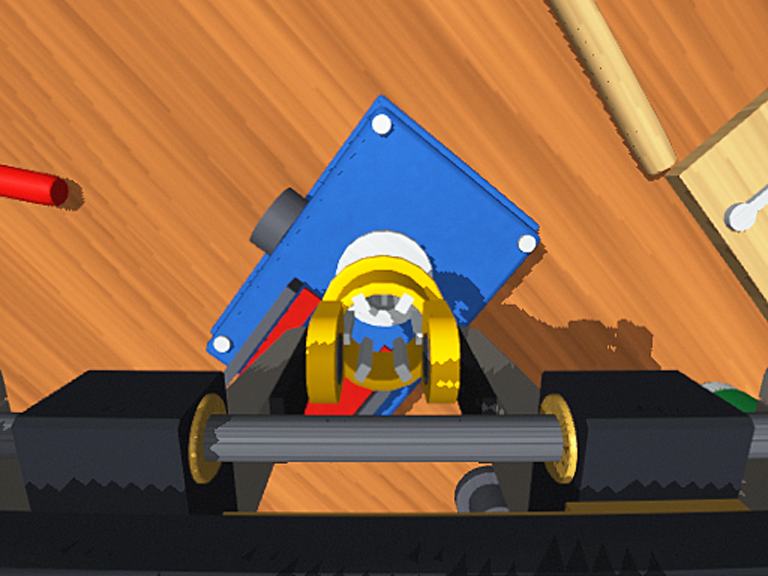

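The yoke hangs upright in the grip above the shaft. The seat disc shows behind it at (383,255). I descend gently onto the nose.

Run:
```python
from yfit import *
f=arm.grab_frame("wrist"); s=arm.state()
X,u,v=cloud(f); px=f["pixels"][v,u].astype(int)
y=(px[:,0]>90)&(px[:,1]>.6*px[:,0])&(px[:,2]<.45*px[:,1])&(np.hypot(X[:,0]-.58,X[:,1]-.086)<.07)
P=X[y&(X[:,2]>.14)&(X[:,2]<.245)]; print(np.percentile(P[:,2],[0,1,5,50,95,99,100]))
g=P[P[:,2]<.17][:,:2]; h=cv2.convexHull(g.astype(np.float32))[:,0].astype(float)
d=h-[.5802,.0866]; a=-.743; h2=h[d@[-np.sin(a),np.cos(a)]>.005]
from scipy.optimize import least_squares
r=least_squares(lambda c:np.hypot(*(h2-c).T)-.032,[.58,.086],loss="soft_l1",f_scale=.001); print(len(h2),r.x,np.abs(r.fun).mean())
e=P[P[:,2]>.2315][:,:2]
_,lab,cc=cv2.kmeans(e.astype(np.float32),2,None,(3,100,1e-6),5,cv2.KMEANS_PP_CENTERS); dd=cc[1]-cc[0]
print("ears",cc.mean(0),np.linalg.norm(dd),np.degrees(np.arctan2(dd[1],dd[0])),len(e))
```

```text
[0.1601 0.1627 0.1641 0.1974 0.2336 0.2343 0.2352]
21 [0.5787 0.0856] 0.0002172190075431668
ears [0.5795 0.0866] 0.04378202 -42.366825 1092
```

servo_tool:
  gripper: [1, 1, 1, 1, 1, 1, 1, 1, 1]
  dp:
    - [0.02, 0, -0.2]
    - [0, 0, -0.2]
    - [0, 0, -0.2]
    - [0, 0, -0.2]
    - [0, 0, -0.15]
    - [0, 0, -0.1]
    - [0, 0, -0.05]
    - [0, 0, 0]
    - [0, 0, 0]
  turn:
    - [0, 0, 0]
    - [0, 0, 0]
    - [0, 0, 0]
    - [0, 0, 0]
    - [0, 0, 0]
    - [0, 0, 0]
    - [0, 0, 0]
    - [0, 0, 0]
    - [0, 0, 0]

```text
t: 13.3
eef_pos: [0.5819, 0.0852, 0.1238]
tcp_rot: [-3.141, -0.0, -0.744]
ft_force: [0.1, 0.7, -4.9]
opening: 0.0539
```

servo_tool:
  gripper: [1, 1, 1, 1, 1, 1, 1, 1, 1]
  dp:
    - [0, 0, -0.04]
    - [0, 0, -0.04]
    - [0, 0, -0.04]
    - [0, 0, -0.03]
    - [0, 0, -0.03]
    - [0, 0, -0.02]
    - [0, 0, -0.02]
    - [0, 0, 0]
    - [0, 0, 0]
  turn:
    - [0, 0, 0]
    - [0, 0, 0]
    - [0, 0, 0]
    - [0, 0, 0]
    - [0, 0, 0]
    - [0, 0, 0]
    - [0, 0, 0]
    - [0, 0, 0]
    - [0, 0, 0]

```text
t: 14.2
eef_pos: [0.5819, 0.0852, 0.1175]
tcp_rot: [-3.141, -0.001, -0.744]
ft_force: [-8.1, -1.1, 19.8]
opening: 0.0535
```

The yoke rests on the tooth tops at the expected height. The tooth angle I fitted is where the shaft's own teeth stand, so the yoke's teeth must go 30° further, into the grooves. I lift slightly, turn +30° and press lightly.

servo_tool:
  gripper: [1, 1, 1, 1, 1, 1, 1, 1, 1, 1, 1, 1, 1, 1, 1]
  dp:
    - [0, 0, 0.15]
    - [0, 0, 0]
    - [0, 0, 0]
    - [0, 0, 0]
    - [0, 0, 0]
    - [0, 0, 0]
    - [0, 0, 0]
    - [0, 0, 0]
    - [0, 0, -0.04]
    - [0, 0, -0.04]
    - [0, 0, -0.03]
    - [0, 0, -0.03]
    - [0, 0, -0.02]
    - [0, 0, 0]
    - [0, 0, 0]
  turn:
    - [0, 0, 0]
    - [0, 0, 1]
    - [0, 0, 1]
    - [0, 0, 1]
    - [0, 0, 1]
    - [0, 0, 1]
    - [0, 0, 1]
    - [0, 0, 0]
    - [0, 0, 0]
    - [0, 0, 0]
    - [0, 0, 0]
    - [0, 0, 0]
    - [0, 0, 0]
    - [0, 0, 0]
    - [0, 0, 0]

```text
t: 15.7
eef_pos: [0.5816, 0.0851, 0.1144]
tcp_rot: [-3.142, -0.0, -0.221]
ft_force: [0.1, 0.5, -5.9]
opening: 0.0537
```

It has passed the tooth tops without contact force, so it is meshed. I slide it down.

servo_tool:
  gripper: [1, 1, 1, 1, 1, 1, 1, 1, 1, 1, 1, 1]
  dp:
    - [0, 0, -0.04]
    - [0, 0, -0.05]
    - [0, 0, -0.05]
    - [0, 0, -0.05]
    - [0, 0, -0.05]
    - [0, 0, -0.05]
    - [0, 0, -0.05]
    - [0, 0, -0.05]
    - [0, 0, -0.05]
    - [0, 0, -0.05]
    - [0, 0, -0.04]
    - [0, 0, 0]
  turn:
    - [0, 0, 0]
    - [0, 0, 0]
    - [0, 0, 0]
    - [0, 0, 0]
    - [0, 0, 0]
    - [0, 0, 0]
    - [0, 0, 0]
    - [0, 0, 0]
    - [0, 0, 0]
    - [0, 0, 0]
    - [0, 0, 0]
    - [0, 0, 0]

```text
t: 16.9
eef_pos: [0.5815, 0.085, 0.0929]
tcp_rot: [3.141, 0.0, -0.221]
ft_force: [-0.9, 0.7, -5.1]
opening: 0.054
```

Still free. Last 5 mm, slowly onto the seat.

servo_tool:
  gripper: [1, 1, 1, 1, 1, 1, 1, 1]
  dp:
    - [0, 0, -0.04]
    - [0, 0, -0.03]
    - [0, 0, -0.02]
    - [0, 0, -0.02]
    - [0, 0, -0.02]
    - [0, 0, -0.02]
    - [0, 0, 0]
    - [0, 0, 0]
  turn:
    - [0, 0, 0]
    - [0, 0, 0]
    - [0, 0, 0]
    - [0, 0, 0]
    - [0, 0, 0]
    - [0, 0, 0]
    - [0, 0, 0]
    - [0, 0, 0]

```text
t: 17.7
eef_pos: [0.5817, 0.0851, 0.0878]
tcp_rot: [-3.142, -0.0, -0.221]
ft_force: [-2.9, -1.3, 5.0]
opening: 0.0541
```

Seated at reported z 0.0878, exactly 80 mm above the bench-standing value of 0.0078. I release and lift straight up.

servo_tool:
  gripper: [1, 1, 0, 0, 0, 0, 0, 0, 0, 0, 0, 0, 0]
  dp:
    - [0, 0, 0.03]
    - [0, 0, 0]
    - [0, 0, 0]
    - [0, 0, 0]
    - [0, 0, 0]
    - [0, 0, 0]
    - [0, 0, 0]
    - [0, 0, 0]
    - [0, 0, 0.3]
    - [0, 0, 0.5]
    - [0, 0, 0.8]
    - [0, 0, 0.9]
    - [0, 0, 0]
  turn:
    - [0, 0, 0]
    - [0, 0, 0]
    - [0, 0, 0]
    - [0, 0, 0]
    - [0, 0, 0]
    - [0, 0, 0]
    - [0, 0, 0]
    - [0, 0, 0]
    - [0, 0, 0]
    - [0, 0, 0]
    - [0, 0, 0]
    - [0, 0, 0]
    - [0, 0, 0]

```text
t: 19.0
eef_pos: [0.5849, 0.0856, 0.1944]
tcp_rot: [-3.138, -0.008, -0.221]
ft_force: [0.1, 0.5, 0.5]
opening: 0.092
```

```bash
cat > chk.py <<'E'
from yfit import *
f=arm.grab_frame("wrist"); s=arm.state();print(s["t"],s["eef_pos"],s["tcp_rot"],s["ft_force"],s["opening"])
X,u,v=cloud(f); px=f["pixels"][v,u].astype(int)
y=(px[:,0]>90)&(px[:,1]>.6*px[:,0])&(px[:,2]<.45*px[:,1])&(np.hypot(X[:,0]-.58,X[:,1]-.086)<.05)
P=X[y&(X[:,2]>.07)&(X[:,2]<.175)]; print("z pct",np.percentile(P[:,2],[1,5,50,95,99]))
e=P[P[:,2]>.1515]
_,lab,cc=cv2.kmeans(e[:,:2].astype(np.float32),2,None,(3,100,1e-6),5,cv2.KMEANS_PP_CENTERS); dd=cc[1]-cc[0]
print("ears",cc.mean(0),np.linalg.norm(dd),np.degrees(np.arctan2(dd[1],dd[0])),[e[lab[:,0]==i,2].mean() for i in(0,1)])
red=(px[:,0]>px[:,2]+80)&(px[:,0]>2*px[:,1])&(X[:,2]>.121)&(X[:,2]<.13)&(np.hypot(X[:,0]-.5,X[:,1]-.07)<.1)
if red.sum()>10:
    q=np.array(cv2.minAreaRect(X[red][:,:2].astype(np.float32))[0]); print("tab",q,"travel",.119-np.linalg.norm(q-[.5802,.0866]))
E
python3 chk.py
```

```text
19.05 [0.5836 0.0854 0.1918] [-3.1396 -0.0052 -0.2206] [-0.0512 -0.3637 -0.751 ] 0.09221570787462796
z pct [0.0833 0.0844 0.1189 0.154  0.1546]
ears [0.5803 0.0869] 0.04345508 166.86354 [np.float64(0.1531810021703213), np.float64(0.15320886299453684)]
tab [0.4632 0.0798] travel 0.0018284847414768574
```

The yoke is seated: ears centred on the shaft axis within 0.3 mm and level, with the fork still open. Now I go behind the tab with the fingers closing.

servo_tool:
  gripper: [0.5, 1, 1, 1, 1, 1, 1, 1, 1, 1, 1, 1, 1, 1, 1, 1]
  dp:
    - [-0.267, -0.046, 0]
    - [-0.267, -0.046, 0]
    - [-0.267, -0.046, 0]
    - [-0.267, -0.046, 0]
    - [-0.267, -0.046, 0]
    - [-0.267, -0.046, 0]
    - [-0.267, -0.046, 0]
    - [-0.267, -0.046, 0]
    - [-0.267, -0.046, 0]
    - [-0.267, -0.046, 0]
    - [-0.267, -0.046, 0]
    - [-0.267, -0.046, 0]
    - [-0.267, -0.046, 0]
    - [-0.267, -0.046, 0]
    - [0, 0, 0]
    - [0, 0, 0]
  turn:
    - [0, 0, -0.966]
    - [0, 0, -0.966]
    - [0, 0, -0.966]
    - [0, 0, -0.966]
    - [0, 0, -0.966]
    - [0, 0, -0.966]
    - [0, 0, -0.966]
    - [0, 0, -0.966]
    - [0, 0, -0.966]
    - [0, 0, -0.966]
    - [0, 0, -0.966]
    - [0, 0, -0.966]
    - [0, 0, -0.966]
    - [0, 0, -0.966]
    - [0, 0, 0]
    - [0, 0, 0]

```text
t: 20.65
eef_pos: [0.4321, 0.0593, 0.1882]
tcp_rot: [3.142, 0.0, -1.398]
ft_force: [0.1, 0.3, -0.3]
opening: 0.0004
```

```bash
cat >> chk.py <<'E'
save(f,"w%d.png"%(s["t"]*10))
a=s["tcp_rot"][2]; R=np.array([[np.cos(a),np.sin(a)],[-np.sin(a),np.cos(a)]])
q=(X[:,:2]-s["eef_pos"][:2])@R.T*1e3; z=(X[:,2]-s["eef_pos"][2])*1e3
grey=(px.max(1)-px.min(1))<30
k=grey&(abs(q[:,0])<25)&(abs(q[:,1])<14)&(z>25)&(z<75)
if k.sum()>5: print("finger along,perp,z",[np.percentile(w,[2,98]).round(1) for w in(q[k,0],q[k,1],z[k])])
E
python3 chk.py
```

```text
20.7 [0.4325 0.0594 0.1883] [-3.1415 -0.     -1.3985] [ 0.7699 -0.9803 -0.3591] 0.000648002842019912
z pct [0.0829 0.0841 0.1148 0.1534 0.1545]
ears [0.5586 0.0911] 0.008081715 76.11271 [np.float64(0.15320139807505745), np.float64(0.15317436112272445)]
tab [0.4648 0.067 ] travel 0.0019910522180923845
finger along,perp,z [array([-14.6,  12.2]), array([7.5, 8.9]), array([38.8, 74.6])]
```

servo_tool:
  gripper: [1, 1, 1, 1, 1, 1, 1, 1, 1, 1, 1, 1, 1, 1]
  dp:
    - [0, 0, -0.8]
    - [0, 0, -0.8]
    - [0, 0, -0.8]
    - [0, 0, -0.6]
    - [0, 0, -0.1]
    - [0, 0, 0]
    - [0.15, 0.025, 0]
    - [0.15, 0.025, 0]
    - [0.15, 0.025, 0]
    - [0.15, 0.025, 0]
    - [0.15, 0.025, 0]
    - [0.15, 0.025, 0]
    - [0, 0, 0]
    - [0, 0, 0]
  turn:
    - [0, 0, 0]
    - [0, 0, 0]
    - [0, 0, 0]
    - [0, 0, 0]
    - [0, 0, 0]
    - [0, 0, 0]
    - [0, 0, 0]
    - [0, 0, 0]
    - [0, 0, 0]
    - [0, 0, 0]
    - [0, 0, 0]
    - [0, 0, 0]
    - [0, 0, 0]
    - [0, 0, 0]

```text
t: 22.1
eef_pos: [0.4688, 0.0654, 0.0644]
tcp_rot: [-3.141, -0.0, -1.401]
ft_force: [-0.1, -0.2, 0.2]
opening: 0.0004
```

```bash
python3 chk.py
```

```text
22.15 [0.4686 0.0654 0.0644] [-3.1408 -0.0001 -1.4007] [-0.2602  0.3787 -0.8837] 0.0006069730682874621
z pct [0.0833 0.0841 0.1186 0.1539 0.1546]
ears [0.5588 0.091 ] 0.00833626 77.713524 [np.float64(0.15308949451717416), np.float64(0.15321252968773563)]
tab [0.4818 0.0701] travel 0.019263063805505548
finger along,perp,z [array([-14.9,  12.4]), array([8.3, 9.4]), array([56.1, 74.8])]
```

The fork is moving (travel about 19 mm, 3 N). I push the rest, slower at the end.

servo_tool:
  gripper: [1, 1, 1, 1, 1, 1, 1, 1, 1, 1]
  dp:
    - [0.074, 0.013, 0]
    - [0.074, 0.013, 0]
    - [0.074, 0.013, 0]
    - [0.074, 0.013, 0]
    - [0.074, 0.013, 0]
    - [0.074, 0.013, 0]
    - [0.03, 0.005, 0]
    - [0.03, 0.005, 0]
    - [0, 0, 0]
    - [0, 0, 0]
  turn:
    - [0, 0, 0]
    - [0, 0, 0]
    - [0, 0, 0]
    - [0, 0, 0]
    - [0, 0, 0]
    - [0, 0, 0]
    - [0, 0, 0]
    - [0, 0, 0]
    - [0, 0, 0]
    - [0, 0, 0]

```text
t: 23.15
eef_pos: [0.4881, 0.0688, 0.0643]
tcp_rot: [3.141, -0.0, -1.401]
ft_force: [-3.4, -1.3, 0.9]
opening: 0.0005
```

```bash
python3 chk.py
```

```text
23.2 [0.4881 0.0688 0.0643] [ 3.1414 -0.     -1.4008] [-3.5329 -1.9255 -0.6882] 0.00022545723899423505
z pct [0.084  0.0852 0.13   0.1537 0.1544]
ears [0.5777 0.0837] 0.040279847 -21.694185 [np.float64(0.15317587705318392), np.float64(0.15247693883169844)]
tab [0.5006 0.0734] travel 0.03833896516095857
finger along,perp,z [array([-15. ,  12.5]), array([8.2, 9.2]), array([57.8, 74.7])]
```

servo_tool:
  gripper: [1, 1, 1, 1, 1, 1, 1, 1, 1, 1, 1, 1, 1]
  dp:
    - [0.025, 0.004, 0]
    - [0.02, 0.003, 0]
    - [0, 0, 0]
    - [-0.2, -0.034, 0]
    - [-0.3, -0.05, 0]
    - [-0.5, -0.085, 0]
    - [0, 0, 0.5]
    - [0, 0, 0.8]
    - [0, 0, 0.9]
    - [0, 0, 0.9]
    - [0.4, 0, 0.3]
    - [0, 0, 0]
    - [0, 0, 0]
  turn:
    - [0, 0, 0]
    - [0, 0, 0]
    - [0, 0, 0]
    - [0, 0, 0]
    - [0, 0, 0]
    - [0, 0, 0]
    - [0, 0, 0]
    - [0, 0, 0]
    - [0, 0, 0]
    - [0, 0, 0]
    - [0, 0, 0]
    - [0, 0, 0]
    - [0, 0, 0]

```text
t: 24.5
eef_pos: [0.4654, 0.0623, 0.1998]
tcp_rot: [3.141, 0.0, -1.401]
ft_force: [-0.1, -0.1, -0.5]
opening: 0.0002
```

```bash
python3 chk.py; ls pics
```

```text
24.55 [0.4647 0.0623 0.1992] [ 3.1399  0.0002 -1.4008] [-0.1839 -0.6333 -0.5855] 0.0003424924815687509
z pct [0.0836 0.0844 0.1426 0.1539 0.1547]
ears [0.5803 0.0866] 0.04386906 -12.234134 [np.float64(0.1530939961492256), np.float64(0.15316131183888243)]
tab [0.5006 0.0733] travel 0.03831167060993587
finger along,perp,z [array([-14.5,  12.3]), array([8.4, 9.9]), array([39.1, 74.6])]
a.png
scene1.png
top1.png
w1.png
w2.png
w207.png
w221.png
w232.png
w245.png
w3.png
w4.png
w5.png
w6.png
w7.png
```

View pics/w245.png

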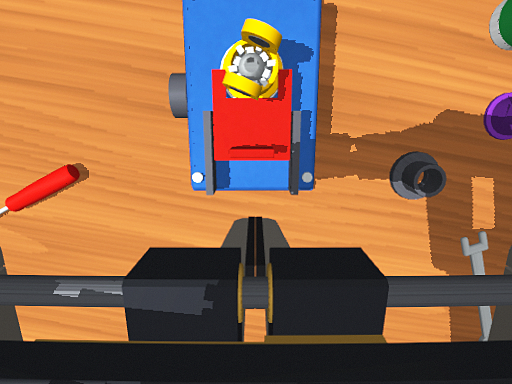

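```bash
python3 -c "
from cell import arm
print(arm.sign_off())"
```

```text
the job is handed in; nothing more can be done
None
```

The yellow yoke is meshed and fully down on its seat, the red fork is pushed in over its foot flange, and the job is handed in. It took about 24.5 s of the 72 s.

**Last checks**
- **Yoke:** the ear centre measured 0.1 mm from the shaft axis, and both ear tops were level at their expected height.
- **Fork:** measured travel was about 38 mm, though the camera is only good to about 2 mm.
- **Forces:** readings after each move showed about 25 N at most, when the yoke first rested on the tooth tops. It then slid down freely and met the seat with about 10 N. The arm was clear of everything at the end.
- **Bystanders:** I never touched them, but I did not measure their positions again.

**What disagreed**
- **Fingertips:** they really end about 37 mm above the reported TCP. The first grasp closed in the air above the ears without touching anything. I measured the offset with the wrist camera and corrected for it.
- **Teeth:** my first angle lined the yoke's teeth up with the shaft's teeth instead of the grooves. It rested on the tooth tops, so I lifted it slightly and turned it 30°, and it meshed.

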